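# Clamp the water filter and lock the bar with a hairpin clip

### The arm

A 6-joint arm with a two-finger parallel gripper is mounted at the origin on the work surface. World frame = base frame: x ahead of the robot, y to its left, z up, the work surface at z = 0. Lengths are in m, angles in rad, forces in N, time in s.
With the tool pointing down it reaches from about 0.2 to 0.875 m from the base axis. Payload 3.4 kg.
Tool frame: the origin (TCP) lies between the finger pads; the fingertips stand 25 mm ahead of it and the grasp point (between the pads) lies 6 mm ahead of it (r.nose_length is the z of the fingertips in the tool frame, in m); z points along the fingers, x is the direction in which the jaws open and shut, and the axes are right-handed (so a half turn about z gives the same grasp; the last joint's range is limited). The gripper opens to 94 mm and grips with 3 to 60 N. Pads are 16 mm wide; open, the fingers measure 119 mm over their backs; the gripper's body (75 mm by 177 mm) begins 78 mm behind the grasp point.
Start: joints at [-1.354, 0.276, 1.505, -0, 1.361, -0.121], TCP at [0.191, -0.543, 0.208] pointing down, gripper open.
Joint ranges: [-2.89, 2.89], [-0.75, 2.08], [0.22, 2.7], [-1.18, 4.32], [0.11, 2.71], [-2.7, 2.7]. Speed limits (rad/s): [2.57, 2.57, 3.14, 3.14, 3.14, 3.14].

### API

Orientations are given as a unit quaternion [w, x, y, z].
In Python, from plant import r, gripper_to, inverse_kinematics, vision, models, telemetry gives the robot as it stands. Calls block until the motion is done:
- r.move_to(position, orientation): joint-space move of the TCP to a pose.
- r.move_l(position, rot=None, vel=0.15, guard=None): straight line of the TCP; rot=None keeps the orientation; vel is the mean speed in m/s. With guard (N) it stops when the force on the tool has changed by that much, and returns True; else False.
- r.movej(angles): joint-space move.
- gripper_to(opening, f_grip=None): finger opening in m; f_grip is the grip in N (None keeps the last); returns when the fingers have stopped.
- r.hold(seconds).
- inverse_kinematics(position, orientation): joint angles nearest the present ones, or None.
- vision.snapshot(name): name is "side" or "top"; returns the picture (420x560x3 uint8, red, green, blue); there is no depth.
- vision.get_calibration(name): a dict with "fx", "fy", "cx", "cy" (pixels), "D" ([k1, k2, p1, p2, k3] as OpenCV has them; the pictures are not rectified), "position" and "orientation" of the camera in the world. Camera axes: x right, y down, z forward; pixel columns grow to the right and rows downward; lengths in m; the calibration is good to about 2 mm. A picture is of the moment at which its call begins. get_calibration takes no time and is no camera call.
A pose or a line that the arm cannot do raises r.PlanningError and nothing moves.
- r.sign_off(): hands the job in, once; it reports no verdict.
Trained networks look in the newest picture that a camera, given by its name, has taken for a name from the list of things; names that differ only in an ending like _2 or _b are one class to them, and where a whole thing is asked for, a point or a joint stands for the part that bears it (a point fixed in the world has none). Each returns a list of dicts, best first, with "score" (0 to 1); they miss things now and then, are a little off and sometimes report something else, mostly with a low value. They report only what shows in the picture. A call takes as long as a camera call. They do not tell look-alikes from the thing itself.
- models.boxes_of(thing, camera): "at" ([x, y, z] in m, in world coordinates, good to about 4 mm: the middle of the surface that is visible of it).
- models.regions_of(thing, camera): "pixels" (420x560 bool, what is visible of it).
- models.mark_of(thing, camera): "at" ([x, y, z] in m, in world coordinates, good to about 4 mm: a listed point, or the origin of a listed thing).
Readings, each from a call of its own:
- telemetry.current_t(): time.
- telemetry.current_joints(): joint angles.
- telemetry.current_dq(): joint speeds.
- telemetry.current_joint_efforts(): joint torques, N m.
- telemetry.current_ee_pos(): TCP position.
- telemetry.current_tool_rot(): TCP orientation.
- telemetry.current_wrist_force(): force on the tool from outside, world axes, zero at the start.
- telemetry.current_torque(): the same for the moment, N m.
- telemetry.current_opening(): finger opening in m.
Only numpy, scipy, OpenCV 4.12 (cv2) and the standard library are available. Lean on these libraries where they do the work, as an engineer would, in place of code of your own. Each camera call takes 0.05 s, during which the arm holds its last target. There are 200 camera calls.

### The job

Swing the hold-down bar fully down over the water filter so that the headed post comes up through the bar's slot. Then take the hairpin clip by its black grip and, lying flat on the bar and coming along it from the bar's free end, push it under the post's head until it snaps past the narrow throat of its legs and the clip's nose is felt to bear firmly on the post, stopping gently there (a few newtons, never more than 15 N). Leave the clip there with the bar still down, and leave the other things where they are.

Things in the scene. Friction and masses are not known exactly. Their poses are not given: they have to be found in the camera images.
- rig: Fixed steel plate, 200 x 130 x 8 mm, carrying a white filter canister, the hinged bar and, near its end, a headed steel post (shank 10 mm thick, round head 16 mm wide, 73 to 81 mm above the table; 12 mm of free shank between the closed bar and the head). Origin on the table. +x points from the post to the bar's hinge, z up; post nominally at x = -50 mm, hinge axis at x = +60 mm, both y = 0.
- post_nominal (a point): Nominal axis of the post at the height of the closed bar's upper face, 61 mm above the table; axes as the rig's. The post is bolted in an elongated hole: it stands up to 12 mm nearer to or farther from the hinge than this point (along the rig's x), exactly on y = 0, and does not move under the push.
- bar_hinge (a point): Point on the bar's hinge axis (axis along the rig's y), mid-width, 58.5 mm above the table.
- bar (a joint): Angle of the aluminium hold-down bar: 0 = down and level (its stop), positive = free end raised (rad). Stays where left, by friction; some 2 N at its free end moves it. 34 mm wide, 5 mm thick, reaches 175 mm from the hinge axis towards the rig's -x; a slot 20 mm wide, 90 to 132 mm from the axis, goes over the post's head; from 132 to 175 mm it is a plain tongue.
- bar_tongue (a point): Middle of the tongue's upper face, 153 mm from the hinge axis towards the free end; moves with the bar.
- clip_grip (a point): Centre of the clip's black plastic grip, an upright block 24 (x) x 14 (y) x 36 mm (z), 18 mm above the clip's underside. The clip is loose (about 55 g) and lies flat; its +x points out of its open mouth. Hold it across the 14 mm width.
- clip_pocket (a point): Middle of the pocket between the clip's two wire legs (5 mm thick), 40 mm ahead (+x) of the grip's centre, 2.5 mm above the clip's underside; axes as the clip's. Throat 4.2 mm wide at 7 to 8 mm ahead of this point, flared tips to 22 mm ahead (mouth 19 mm wide).
- leg_l (a joint): Opening of the clip's left (+y) leg against its spring: 0 = free, positive = outward (rad): about 0.08 in the throat, 0.012 to 0.03 when it grips the shank in the pocket. The shank meets the flares some 15 mm ahead of the pocket's middle, passes the throat at a push of 6 to 14 N, which then drops below 4 N until the nose stops it.
- leg_r (a joint): The same for the right (-y) leg.
- wrench: Combination spanner 150 mm long, lying flat: leave alone.
- elbow: Brass pipe elbow, 45 mm tall: leave alone.
- collar: White plastic hose collar, 48 mm across, 14 mm high: leave alone.
- ball_valve: Brass ball valve with a red lever, 70 mm long: leave alone.
- spare_filter: Upright pale filter roll, 76 mm across, 130 mm tall: leave alone.
- screwdriver: Screwdriver 190 mm long, lying flat: leave alone.
- nose: The clip's rigid black nose between the roots of the legs, 6 mm wide; origin at the middle of its end face, 36 mm ahead (+x) of the grip's centre, 4 mm above the clip's underside; axes as the clip's. It stops the 10 mm shank when the clip is home: the force then climbs steeply, some 5 N per mm.
Mind the look-alikes: they are no part of the job. Leave any purple look-alike of the rig alone.

How it is judged:
On the way, in this order (a step that is already met when the one before it is completed fails the run):
1. the bar is swung fully down, the post through its slot (value of joint bar below 0.04 rad), for 0.2 s.
2. the clip is pushed home until its nose bears on the post with 2 N or more (contact force between nose and rig above 2 N), for 0.1 s.
At the end, for the whole second after the job is handed in: Bar down (below 0.05 rad); the clip upright and at rest between bar and head, gripping the post: both legs open by 0.008 to 0.045 rad, pocket within 15 mm along (the post's place varies) and 4 mm across of the nominal post, grip on the free-end side (value of joint bar below 0.05 rad and x of clip_pocket in the frame of post_nominal between -0.015 and 0.015 m and y of clip_pocket in the frame of post_nominal between -0.004 and 0.004 m and z of clip_pocket in the frame of post_nominal between -0.002 and 0.0105 m and x of clip_grip in the frame of post_nominal below -0.022 m and angle between clip_grip's own z axis and vertical below 0.25 rad and value of joint leg_l between 0.008 and 0.045 rad and value of joint leg_r between 0.008 and 0.045 rad and linear speed of clip below 0.01 m/s); the robot touches nothing.
It fails at once if the clip is rammed home: its nose is pressed against the post (or the rig) with more than 15 N (contact force between nose and rig above 15 N).
It fails at once if a bystander is moved by more than 30 mm (distance of any of wrench, elbow, collar, ball_valve, spare_filter, screwdriver from where it was at the start of the episode above 0.03 m).
It also fails if it takes over 72 s, if anything falls off the work surface, if the arm or the gripper's body presses on something with over 40 N, if the wrist force passes 120 N, or if a joint passes its speed limit or range.

## Working session

There is one attempt and no reset: what is moved stays moved. The work goes in short steps, each a Python script; the robot and the scene stay as the last script left them, time stands still between calls to the robot, and variables do not carry over. Pictures are saved under pics/ and viewed, about 8 in all and at most 12, crops included, and the job is handed in when it is done.

```bash
ls; mkdir -p pics; python3 - <<'E'
from plant import r, vision, models, telemetry
import cv2, numpy as np
for c in ("side","top"):
    im=vision.snapshot(c); cv2.imwrite(f"pics/{c}0.png",im[:,:,::-1])
    k=vision.get_calibration(c); print(c,{a:np.round(b,4).tolist() for a,b in k.items()})
    for n in ("rig","clip_grip","clip_pocket","nose","bar_tongue","bar_hinge","post_nominal"):
        print(n,[(np.round(d["at"],3).tolist(),round(d["score"],2)) for d in models.mark_of(n,c)][:4])
print(telemetry.current_t())
E
```

```text
pics
side {'fx': 489.5544, 'fy': 489.5544, 'cx': 283.2332, 'cy': 210.2177, 'D': [-0.0857, 0.0, 0.0, 0.0, 0.0], 'position': [0.3317, -0.8466, 0.9344], 'orientation': [-0.3852, 0.9218, -0.0361, 0.0264]}
rig [([0.296, -0.182, -0.004], 0.97), ([0.185, 0.288, -0.001], 0.88), ([0.591, 0.012, 0.002], 0.74), ([0.682, 0.235, -0.003], 0.26)]
clip_grip [([0.446, 0.275, 0.001], 0.71), ([0.421, -0.297, 0.021], 0.56)]
clip_pocket [([0.453, -0.318, 0.003], 0.83), ([0.68, 0.237, -0.001], 0.56)]
nose [([0.449, -0.316, 0.007], 0.41)]
bar_tongue [([0.543, 0.017, 0.164], 0.9), ([0.204, -0.196, 0.067], 0.76), ([0.286, 0.46, 0.0], 0.2)]
bar_hinge [([0.243, 0.277, 0.059], 0.95), ([0.352, -0.166, 0.057], 0.93), ([0.654, 0.003, 0.055], 0.67), ([0.423, -0.296, 0.02], 0.61)]
post_nominal [([0.249, -0.187, 0.063], 0.91), ([0.542, 0.012, 0.058], 0.75), ([0.423, -0.294, 0.023], 0.5)]
top {'fx': 399.0453, 'fy': 399.0453, 'cx': 281.9884, 'cy': 204.5325, 'D': [0.0052, 0.0, 0.0, 0.0, 0.0], 'position': [0.2588, 0.0377, 1.2173], 'orientation': [0.0568, -0.6965, 0.7131, -0.0563]}
rig [([0.297, -0.176, 0.004], 0.81), ([0.186, 0.294, -0.004], 0.65), ([0.591, 0.007, 0.001], 0.57)]
clip_grip [([0.42, -0.292, 0.018], 0.5), ([0.453, -0.317, 0.001], 0.44)]
clip_pocket [([0.453, -0.318, 0.004], 0.69)]
nose []
bar_tongue [([0.097, 0.314, 0.063], 0.64), ([0.544, 0.016, 0.163], 0.57)]
bar_hinge [([0.251, 0.272, 0.056], 0.73), ([0.679, 0.24, -0.004], 0.69), ([0.652, 0.006, 0.058], 0.59), ([0.355, -0.171, 0.057], 0.55)]
post_nominal [([0.545, 0.013, 0.062], 0.98), ([0.142, 0.301, 0.063], 0.75), ([0.249, -0.187, 0.058], 0.7)]
0.8
```

View pics/side0.png

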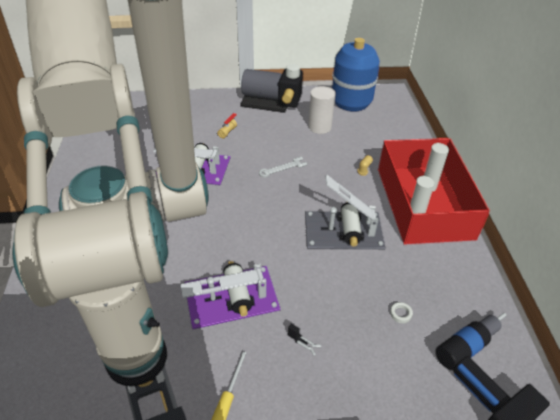

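View pics/top0.png

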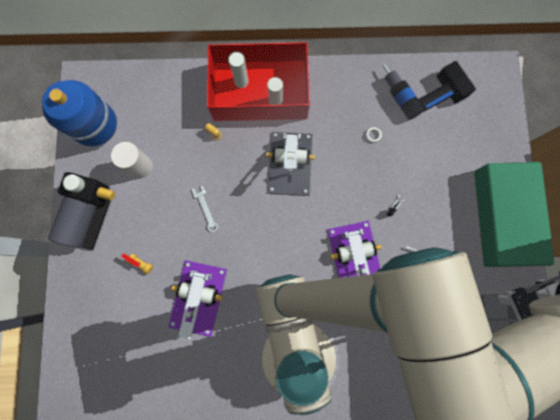

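Rig candidates: grey plate (side 345,228 / top 291,163), purple plates (side 233,293 and 215,165 / top 354,249 and 200,297). The grey one is the real rig, since the purple ones are look-alikes. Clip: side (303,337) / top (395,206), the only one with a black grip and wire legs. I'll confirm both in one crop.

```bash
python3 - <<'E'
import cv2, numpy as np
s=cv2.imread("pics/side0.png"); t=cv2.imread("pics/top0.png")
f=lambda im,x,y,w,h:cv2.resize(im[y:y+h,x:x+w],(400,300),interpolation=cv2.INTER_CUBIC)
cv2.imwrite("pics/m1.png",np.vstack([np.hstack([f(s,295,170,100,75+10),f(s,270,315,60,45)]),np.hstack([f(t,250,125,80,60+15),f(t,370,185,48,36)])]))
E
```

```text
(no output)
```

View pics/m1.png

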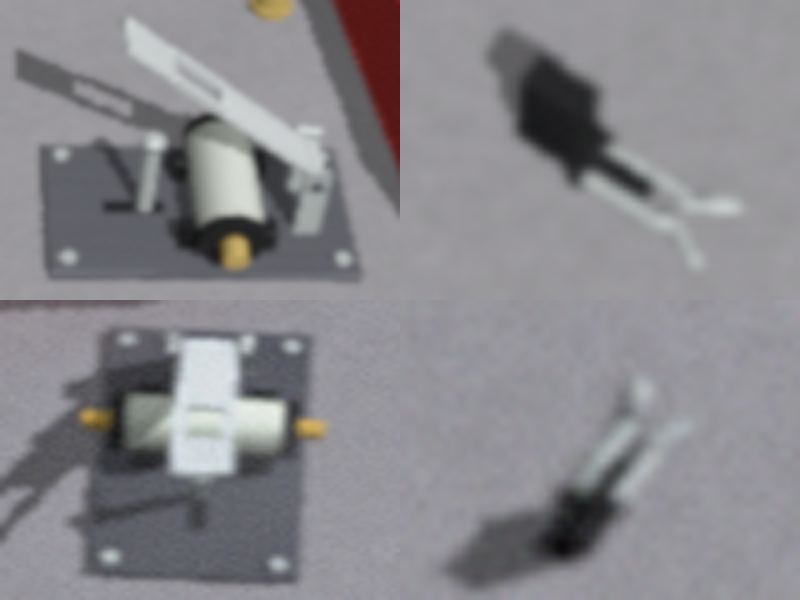

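The crop confirms the grey rig with its bar raised (post head at about side 333,210), and the clip with its mouth pointing to the lower right in the side view. Next I compute the poses.

```bash
cat >h.py <<'E'
import numpy as np, cv2
from scipy.spatial.transform import Rotation as R
from plant import r, gripper_to, inverse_kinematics, vision, models, telemetry as T
def cal(c):
    k=vision.get_calibration(c); q=k["orientation"]
    return np.array([[k["fx"],0,k["cx"]],[0,k["fy"],k["cy"]],[0,0,1]]),np.array(k["D"]),np.array(k["position"]),R.from_quat([*q[1:],q[0]]).as_matrix()
def unp(c,px,z):
    K,D,p,M=cal(c); u=cv2.undistortPoints(np.array(px,float).reshape(-1,1,2),K,D)[:,0]
    d=np.c_[u,np.ones(len(u))]@M.T
    return p+d*((z-p[2])/d[:,2])[:,None]
def proj(c,P):
    K,D,p,M=cal(c); rv=cv2.Rodrigues(M.T)[0]
    return cv2.projectPoints(np.array(P,float).reshape(-1,1,3),rv,-M.T@p,K,D)[0][:,0]
def down(yaw):  # tool pointing down, tool x along world yaw
    q=(R.from_euler("z",yaw)*R.from_euler("x",np.pi)).as_quat(); return [q[3],*q[:3]]
E
python3 - <<'E'
from h import *
np.set_printoptions(precision=4,suppress=True)
print("nose_len",r.nose_length)
P=unp("top",[(275.6,135),(308.4,136.5),(305.6,191),(272,189)],.01); print("screws top\n",P,P.mean(0))
y=lambda v:np.arctan2(v[1],v[0])
print([y(P[0]-P[3]),y(P[1]-P[2]),y(P[0]-P[1])-np.pi/2,y(P[3]-P[2])-np.pi/2])
C=unp("top",[(270.6,132.5),(312.4,134.5),(309.6,195.5),(267,193.25)],.008); print("corners top",C.mean(0),y(C[0]-C[3]),y(C[1]-C[2]))
S=unp("side",[(310.5,213.9),(312,242.8),(380.75,243.1)],.01); print("screws side\n",S,"centre",(S[0]+S[2])/2,y(S[2]-S[1]),y(S[0]-S[1])-np.pi/2)
print("head",unp("side",[(333.25,209.7)],.079))
print("tips top",unp("top",[(399.05,195.2),(404.8,200.2)],.003).round(4),unp("side",[(321,346.2),(315,354.3)],.003))
for c in("side","top"):
  for n in("wrench","collar","elbow","screwdriver"): print(c,n,[(d["at"].round(3) if hasattr(d["at"],"round") else np.round(d["at"],3),round(d["score"],2)) for d in models.mark_of(n,c)][:1])
E
```

```text
nose_len 0.025
screws top
 [[ 0.6763  0.0513  0.01  ]
 [ 0.6688 -0.0519  0.01  ]
 [ 0.4943 -0.0374  0.01  ]
 [ 0.503   0.066   0.01  ]] [0.5856 0.007  0.01  ]
[np.float64(-0.0846505216029667), np.float64(-0.08301560894291873), np.float64(-0.0718315622672534), np.float64(-0.08439347991819357)]
corners top [0.583  0.0086 0.008 ] -0.07552837124073074 -0.07932281783203998
screws side
 [[ 0.5041  0.0673  0.01  ]
 [ 0.4949 -0.0355  0.01  ]
 [ 0.6696 -0.0488  0.01  ]] centre [0.5869 0.0092 0.01  ] -0.07635113093199958 -0.0898021411437595
head [[0.5501 0.0101 0.079 ]]
tips top [[ 0.4755 -0.326   0.003 ]
 [ 0.4594 -0.3426  0.003 ]] [[ 0.4777 -0.3233  0.003 ]
 [ 0.4624 -0.3413  0.003 ]]
side wrench [(array([0.446, 0.273, 0.001]), 0.6)]
side collar []
side elbow [(array([ 0.682,  0.236, -0.001]), 0.53)]
side screwdriver [(array([ 0.28 , -0.421,  0.003]), 0.79)]
top wrench [(array([0.442, 0.272, 0.007]), 0.66)]
top collar []
top elbow [(array([ 0.681,  0.24 , -0.001]), 0.66)]
top screwdriver []
```

```bash
cat >>h.py <<'E'
YAW=-0.081; O=np.array([.587,.009,0])
Rz=R.from_euler("z",YAW).as_matrix()
rig=lambda x,y,z:O+Rz@np.array([x,y,z])
E
python3 - <<'E'
from h import *
gripper_to(0.0)
a0=.95; q=down(YAW+np.pi/2)
def tip(a,rr=.158): return rig(.060-rr*np.cos(a),0,.0585+rr*np.sin(a)+.0025+.025)
for yw in (YAW+np.pi/2,YAW-np.pi/2): print(inverse_kinematics(tip(0),down(yw)), inverse_kinematics([.4205,-.2945,.032],down(yw-.6)))
r.move_to(tip(a0)+[0,0,.05],q)
for i,a in enumerate(np.linspace(a0,.03,11)):
    hit=r.move_l(tip(a),vel=.12,guard=25); print(round(a,2),hit,np.round(T.current_wrist_force(),1))
    if hit: break
print(r.move_l(tip(0)-[0,0,.003],vel=.02,guard=10),T.current_ee_pos(),np.round(T.current_wrist_force(),1),tip(0))
r.hold(.4); r.move_l(tip(0)+[0,0,.12],vel=.2)
g=[.4205,-.2945,.17]
r.move_to(g,down(YAW+np.pi/2-.605)); gripper_to(.05)
ims=[vision.snapshot(c) for c in("side","top")]
print(T.current_t())
s,t=ims; cv2.imwrite("pics/s1.png",s[:,:,::-1]);cv2.imwrite("pics/t1.png",t[:,:,::-1])
f=lambda im,x,y,w,h:cv2.resize(im[y:y+h,x:x+w,::-1],(400,300),interpolation=cv2.INTER_CUBIC)
cv2.imwrite("pics/m2.png",np.vstack([np.hstack([f(s,295,170,100,75),f(s,220,255,160,120)]),np.hstack([f(t,250,125,80,60),f(t,330,155,120,90)])]))
E
```

```text
[-1.07639510e-01  2.53302186e-01  1.86955836e+00 -4.44089210e-16
  1.01873210e+00 -1.59743584e+00] [-7.46565206e-01  3.49376703e-01  1.88965219e+00 -4.44089210e-16
  9.02563758e-01 -1.63636153e+00]
[-1.07639510e-01  2.53302186e-01  1.86955836e+00 -4.44089210e-16
  1.01873210e+00  1.54415682e+00] [-7.46565206e-01  3.49376703e-01  1.88965219e+00 -4.44089210e-16
  9.02563758e-01  1.50523112e+00]
0.95 False [-0.4  0.6  0.3]
0.86 False [-0.2 -1.   0.1]
0.77 False [ 0.8 -0.5  1. ]
0.67 False [-0.2  0.1  0.6]
0.58 False [0.7 0.6 0.3]
0.49 False [-0.5 -0.  -0. ]
0.4 False [0.3 1.  0.5]
0.31 False [ 1.1  0.2 -0.4]
0.21 False [-0.1 -0.9 -0.2]
0.12 False [ 0.8  1.2 -0.3]
0.03 False [-0.5 -0.7  0.2]
False [0.48933517 0.01693533 0.08295979] [-0.4  0.   0.3] [0.48932131 0.01692932 0.086     ]
12.2167
```

View pics/m2.png

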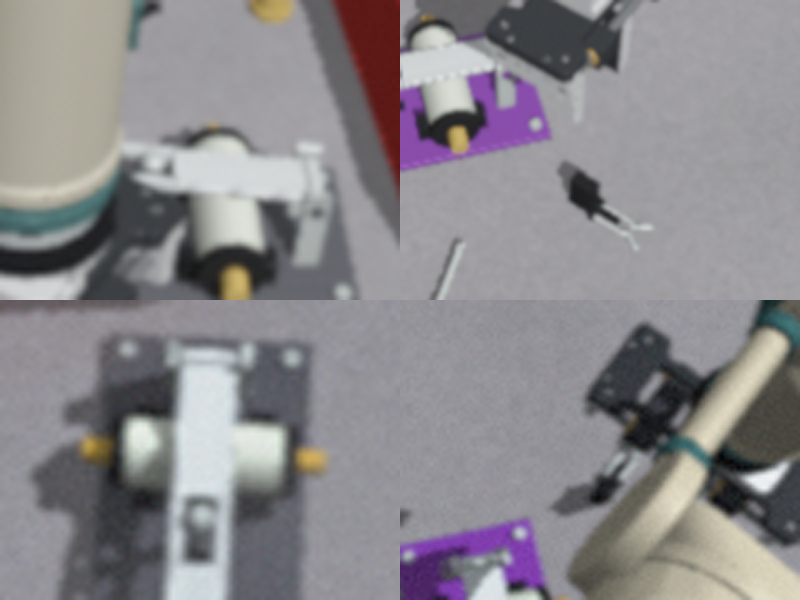

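The bar looks down with the post through its slot (top crop slot at about 200,525), but I felt no contact force at the bottom. I'll probe it again.

```bash
python3 - <<'E'
from h import *
print(T.current_opening()); gripper_to(0.0); print(T.current_opening())
q=down(YAW+np.pi/2)
r.move_to(rig(-.103,0,.061+.025+.03),q)
r.hold(.1); print(np.round(T.current_wrist_force(),1))
h=r.move_l(rig(-.103,0,.052+.025),vel=.03,guard=5)
print(h,T.current_ee_pos(),np.round(T.current_wrist_force(),1))
s=vision.snapshot("side");t=vision.snapshot("top")
print(T.current_t())
f=lambda im,x,y,w,h:cv2.resize(im[y:y+h,x:x+w,::-1],(400,300),interpolation=cv2.INTER_CUBIC)
cv2.imwrite("pics/m3.png",np.hstack([f(s,270,150,140,105),f(t,230,125,120,90)]))
for c in("side","top"): print(c,proj(c,[rig(-.115,s_*.017,.061) for s_ in(1,-1)]).round(1).tolist(),proj(c,[rig(.06-.175*np.cos(.1),s_*.017,.061+.0175) for s_ in(1,-1)]).round(1).tolist())
E
```

```text
0.0501009252356893
0.0006851629271572971
[-0.7 -0.4  0.5]
False [0.48476886 0.01729607 0.07719869] [-0.6  0.1 -0.1]
15.9583
side [[301.5, 209.2], [301.9, 218.7]] [[302.2, 204.3], [302.6, 213.8]]
top [[282.1, 195.1], [293.7, 195.7]] [[282.1, 193.7], [293.8, 194.3]]
```

View pics/m3.png

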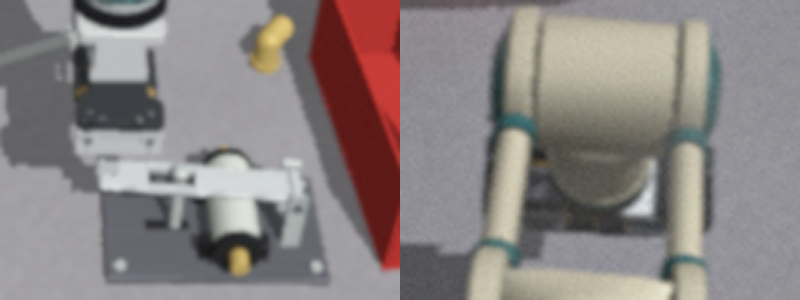

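```bash
python3 - <<'E'
from h import *
p=np.array(T.current_ee_pos()); print(p,T.current_tool_rot(),T.current_opening(),down(YAW+np.pi/2))
pts={"tip":p-[0,0,.025],"tcp":p,"body":p+[0,0,.072],"barend0":rig(-.115,-.017,.061),"post head":rig(-.037,0,.081),"hinge":rig(.06,-.017,.0585),"plateBL":rig(-.1,-.065,0.008),"plateBR":rig(.1,-.065,.008)}
for n,v in pts.items():
  u=proj("side",v)[0]; print(n,u.round(1),((u-[270,150])*400/140).round(0))
s=vision.snapshot("side")
im=cv2.resize(s[150:240,275:395,::-1],(800,600),interpolation=cv2.INTER_CUBIC); cv2.imwrite("pics/s4.png",im)
E
```

```text
[0.48468777 0.01729107 0.07720438] [3.14476140e-04 7.35153724e-01 6.77900313e-01 2.62677989e-04] 0.00039813110120718513 [np.float64(4.501537972814648e-17), np.float64(0.7351569409153389), np.float64(0.6778969480857698), np.float64(4.150921638124988e-17)]
tip [306.4 216.4] [104. 190.]
tcp [306.9 209.4] [106. 170.]
body [308.6 188. ] [110. 109.]
barend0 [301.9 218.7] [ 91. 196.]
post head [333.2 208.6] [181. 167.]
hinge [371.3 220.1] [289. 200.]
plateBL [307.5 247.2] [107. 278.]
plateBR [386.5 247.8] [333. 280.]
```

View pics/s4.png

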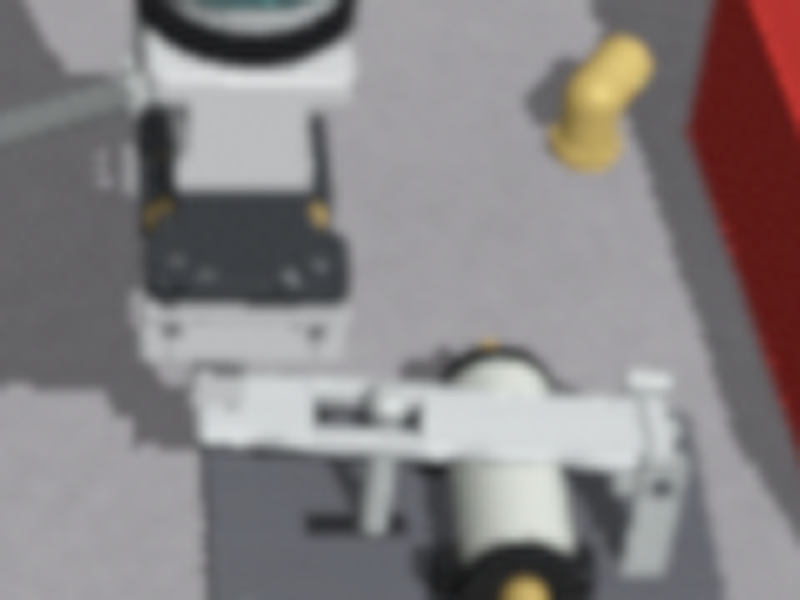

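```bash
python3 - <<'E'
from h import *
p=np.array(T.current_ee_pos())
r.move_l(p+[0,0,.05],vel=.15)
s=vision.snapshot("side"); print(proj("side",[np.array(T.current_ee_pos())-[0,0,.025]]),T.current_joint_efforts())
im=cv2.resize(s[150:240,275:395,::-1],(800,600),interpolation=cv2.INTER_CUBIC); cv2.imwrite("pics/s5.png",im)
print([ (np.round(d["at"],3),d["score"]) for n in("bar_tongue","bar_hinge","rig") for d in models.mark_of(n,"side")][:8],T.current_t())
E
```

```text
[[307.15408559 202.39897001]] [ 4.31416120e-03 -3.39806521e+01 -2.14233756e+01 -1.62382261e-02
  3.71908641e-02 -1.85174126e-04]
[(array([0.501, 0.02 , 0.073]), 0.95), (array([ 0.205, -0.195,  0.065]), 0.93), (array([0.096, 0.312, 0.063]), 0.93), (array([ 0.354, -0.164,  0.056]), 0.79), (array([0.245, 0.273, 0.056]), 0.68), (array([0.59 , 0.015, 0.001]), 0.97), (array([ 0.296, -0.181, -0.   ]), 0.68), (array([0.188, 0.294, 0.001]), 0.66)] 16.6917
```

View pics/s5.png

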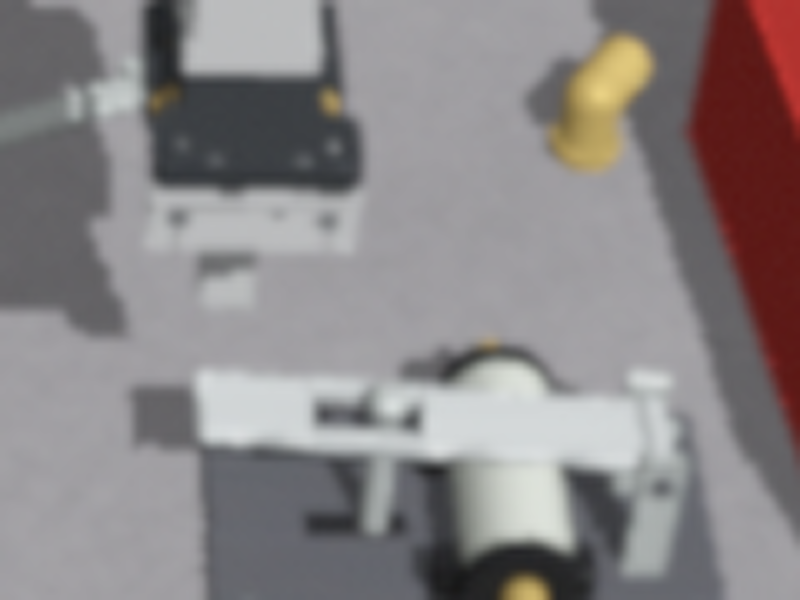

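The fingertip shows at px (309,196), but it should be at (307,202), so the closed tips really end near the TCP, about 20 mm short. The bar is still about 0.06 rad up. I'll press on with a guard; the contact height on the stop will also give me the true tip length.

```bash
python3 - <<'E'
from h import *
r.move_l(rig(-.095,0,.080),vel=.15)
h=r.move_l(rig(-.095,0,.045),vel=.03,guard=8)
p=np.array(T.current_ee_pos())
print(h,p,np.round(T.current_wrist_force(),1))
r.hold(.3); print(np.round(T.current_wrist_force(),1),T.current_ee_pos())
s=vision.snapshot("side"); print([(np.round(d["at"],3),d["score"]) for d in models.mark_of("bar_tongue","side")][:2])
r.move_l(p+[0,0,.09],vel=.25)
g=[.4205,-.2945,.15]
r.move_to(g,down(YAW+np.pi/2-.605)); gripper_to(.05)
s=vision.snapshot("side"); print(T.current_t())
b=cv2.resize(s[150:240,290:410,::-1],(400,300),interpolation=cv2.INTER_CUBIC);c=cv2.resize(s[270:360,240:360,::-1],(400,300),interpolation=cv2.INTER_CUBIC)
cv2.imwrite("pics/m6.png",np.hstack([b,c]))
u=lambda P:((proj("side",P)-[240,270])/.3+[400,0]).round(0).tolist()
e=np.array(T.current_ee_pos()); d=R.from_euler("z",YAW+np.pi/2-.605).as_matrix()@[.025,0,0]
print("tips",u([e+d-[0,0,.025],e-d-[0,0,.025]]),"tcp",u([e+d,e-d]),"grip centre",u([[.4205,-.2945,.018]]))
E
```

```text
True [0.49235525 0.01669511 0.06325113] [-1.1  0.1  7.7]
[-1.1 -0.   8.2] [0.49236429 0.01668105 0.06326372]
[(array([ 0.204, -0.195,  0.064]), 0.7), (array([0.499, 0.016, 0.06 ]), 0.6)]
20.925
tips [[606.0, 85.0], [560.0, 142.0]] tcp [[609.0, 60.0], [561.0, 118.0]] grip centre [[577.0, 208.0]]
```

View pics/m6.png

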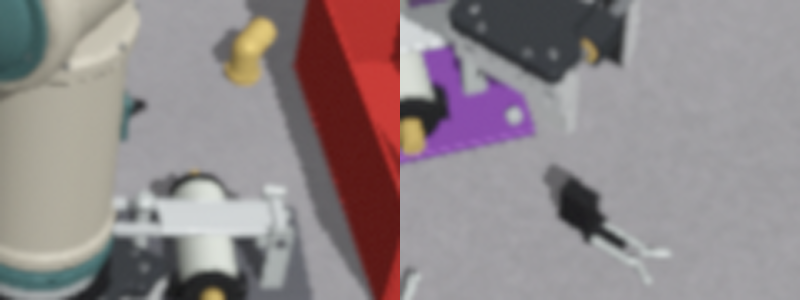

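Contact was at TCP z = 0.063 with 8 N against the stop, so the bar is down and the closed tips sit only about 2 mm ahead of the TCP. Next I descend around the clip grip and feel for the table with the fingers open.

```bash
python3 - <<'E'
from h import *
g=np.array([.4205,-.2945,.05])
print(r.move_l(g,vel=.15,guard=8))
h=r.move_l([g[0],g[1],.0],vel=.03,guard=5)
p=np.array(T.current_ee_pos()); print(h,p,np.round(T.current_wrist_force(),1))
r.move_l(p+[0,0,.006],vel=.05)
s=vision.snapshot("side");t=vision.snapshot("top"); print(T.current_t(),T.current_opening())
b=cv2.resize(s[285:360,260:360,::-1],(400,300),interpolation=cv2.INTER_CUBIC);c=cv2.resize(t[170:230,360:440,::-1],(400,300),interpolation=cv2.INTER_CUBIC)
cv2.imwrite("pics/m7.png",np.hstack([b,c]))
E
```

```text
False
True [ 0.42043365 -0.29444434  0.00246757] [0.1 0.9 4.4]
23.5667 0.04997753443750932
```

View pics/m7.png

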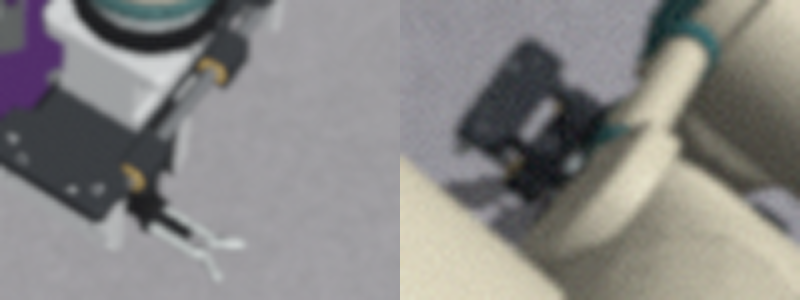

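The table is at TCP z = 0.0025, so the tips really are about 2.5 mm ahead of the TCP (two probes agree). The current height, with tips 6 mm above the clip's underside, suits the grasp and the jaws look centred on the grip. I'll close, lift and line up at the bar's free end.

```bash
python3 - <<'E'
from h import *
gripper_to(.0,f_grip=40); print("open",T.current_opening())
p=np.array(T.current_ee_pos()); print(p)
r.move_l(p+[0,0,.11],vel=.25)
q=down(YAW+np.pi/2)
z0=.061+p[2]
r.move_to(rig(-.135,0,z0+.04),q)
r.move_l(rig(-.130,0,z0+.004),vel=.1)
s=vision.snapshot("side");t=vision.snapshot("top"); print(T.current_t(),T.current_opening(),T.current_ee_pos())
cv2.imwrite("pics/m8.png",cv2.resize(s[170:245,270:370,::-1],(800,600),interpolation=cv2.INTER_CUBIC))
cv2.imwrite("pics/t8.png",t[:,:,::-1])
u=lambda P:((proj("side",P)-[270,170])*8).round(0).tolist()
print("tips expected",u([rig(-.068,y,.0675) for y in(.0095+.0025,-.012)]),"post axis under head",u([rig(-.037,0,.073),rig(-.037,0,.061)]),"bar end",u([rig(-.115,.017,.061),rig(-.115,-.017,.061)]))
E
```

```text
open 0.013952250518696498
[ 0.42040146 -0.29441295  0.00842203]
26.625 0.013691124091315924 [0.45800199 0.01912047 0.07396078]
tips expected [[401.0, 312.0], [406.0, 365.0]] post axis under head [[503.0, 327.0], [500.0, 354.0]] bar end [[252.0, 314.0], [255.0, 390.0]]
```

View pics/m8.png

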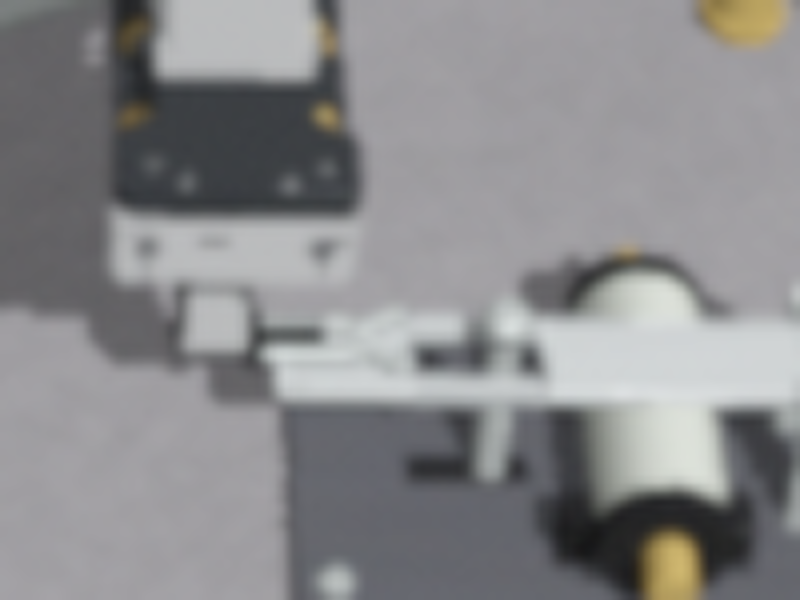

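Clip tips at (405,310)/(405,362) match the expected positions and the clip is centred on the bar. The rig's x is about 5 mm farther than I assumed, which the force-guided push will absorb. Now I lower onto the bar and push in small steps.

```bash
cat >push.py <<'E'
from h import *
ax=Rz@np.array([1,0,0])
def F():
    f=np.mean([T.current_wrist_force() for _ in range(6)],0); return f
def push(p0,s,smax,ds,f0,stop):
    """step along the rig's x until stop(log) ; log of (s, push force)"""
    log=[]
    while s<smax:
        s+=ds; r.move_l(p0+ax*s,vel=.02); f=F()-f0
        log.append((round(s*1000,1),round(-f@ax,1),round(f[2],1)))
        if stop(log): break
    return log
E
python3 - <<'E'
from push import *
p=np.array(T.current_ee_pos())
h=r.move_l(p-[0,0,.008],vel=.02,guard=3)
e=np.array(T.current_ee_pos()); print(h,e,F().round(1))
p0=e+[0,0,.0007]; r.move_l(p0,vel=.02)
r.move_l(p0+ax*.028,vel=.06,guard=8)
f0=F(); print(f0.round(2),T.current_ee_pos())
def stop(L):
    pk=max(l[1] for l in L); i=[l[1] for l in L].index(pk)
    return L[-1][1]>15 or (pk>5 and len(L)-i>2 and L[-1][1]<4.2)
print(push(p0,.028,.060,.001,f0,stop)); np.save("p0.npy",np.r_[p0,f0]); print(T.current_t())
E
```

```text
True [0.45840927 0.01922204 0.06890342] [-1.3 -0.4  4.6]
[-0.22  0.61 -0.35] [0.48640322 0.01695196 0.06934312]
[(29.0, np.float64(-0.1), np.float64(-1.1)), (30.0, np.float64(-1.1), np.float64(0.6)), (31.0, np.float64(-0.9), np.float64(-0.1)), (32.0, np.float64(0.5), np.float64(-0.6)), (33.0, np.float64(-1.0), np.float64(-0.5)), (34.0, np.float64(0.2), np.float64(-1.2)), (35.0, np.float64(-0.5), np.float64(-0.1)), (36.0, np.float64(0.0), np.float64(-0.2)), (37.0, np.float64(0.1), np.float64(-0.2)), (38.0, np.float64(0.1), np.float64(-1.1)), (39.0, np.float64(2.7), np.float64(-0.0)), (40.0, np.float64(5.2), np.float64(3.2)), (41.0, np.float64(6.0), np.float64(4.2)), (42.0, np.float64(7.1), np.float64(5.5)), (43.0, np.float64(9.9), np.float64(7.5)), (44.0, np.float64(11.8), np.float64(9.4)), (45.0, np.float64(13.0), np.float64(11.3)), (46.0, np.float64(14.6), np.float64(12.1)), (47.0, np.float64(15.7), np.float64(13.2))]
32.575
```

Contact came at 39 mm and the force is climbing in the throat. The vertical load is the clip tipping onto the bar. The nose is still about 7 mm from the shank, so I'll grip harder and carry on carefully.

```bash
python3 - <<'E'
from push import *
d=np.load("p0.npy"); p0,f0=d[:3],d[3:]
gripper_to(0,f_grip=60); f=F()-f0; print((-f@ax).round(1),f[2].round(1),T.current_opening())
def stop(L):
    return L[-1][1]>21 or L[-1][1]<6
print(push(p0,.047,.053,.0005,f0,stop)); print(T.current_t(),T.current_ee_pos())
E
```

```text
16.0 13.1 0.013281212704511332
[(47.5, np.float64(17.0), np.float64(14.8)), (48.0, np.float64(17.8), np.float64(14.9)), (48.5, np.float64(18.3), np.float64(15.8)), (49.0, np.float64(18.7), np.float64(16.6)), (49.5, np.float64(20.1), np.float64(17.1)), (50.0, np.float64(21.2), np.float64(18.3))]
34.2917 [0.49739228 0.01612694 0.06930154]
```

TCP x reads 0.497 instead of 0.508. The arm has yielded about 11 mm and the clip is blocked at first contact, so I'm looking before pushing more.

```bash
python3 - <<'E'
from push import *
d=np.load("p0.npy"); p0,f0=d[:3],d[3:]
s=vision.snapshot("side");t=vision.snapshot("top")
cv2.imwrite("pics/s11.png",s[:,:,::-1]);cv2.imwrite("pics/t11.png",t[:,:,::-1])
print(T.current_ee_pos(),T.current_tool_rot(),T.current_opening(),F().round(1),np.round(T.current_torque(),2),np.round(T.current_joint_efforts(),1))
a=cv2.resize(s[185:230,295:355,::-1],(800,600),interpolation=cv2.INTER_CUBIC); cv2.imwrite("pics/m11.png",a)
u=lambda P:((proj("side",P)-[295,185])*800/60).round(0).tolist()
e=np.array(T.current_ee_pos()); O2=e-[0,0,.0084]
print("tips at grip+62",u([O2+Rz@np.array([.062,y,.0025]) for y in(.012,-.012)]))
for px in(-.037,-.033):print("post",u([rig(px,0,z) for z in(.081,.073,.061)]))
E
```

```text
[0.49741196 0.01614079 0.06929414] [-0.00759858  0.73490588  0.67808824 -0.00720692] 0.013373898752359536 [-20.5   0.9  17.7] [ 0.11  3.31 -0.04] [ -0.6 -28.4 -26.6   0.5  -7.3  -0. ]
tips at grip+62 [[544.0, 337.0], [554.0, 427.0]]
post [[510.0, 315.0], [506.0, 345.0], [500.0, 390.0]]
post [[531.0, 315.0], [527.0, 345.0], [521.0, 390.0]]
```

View pics/m11.png

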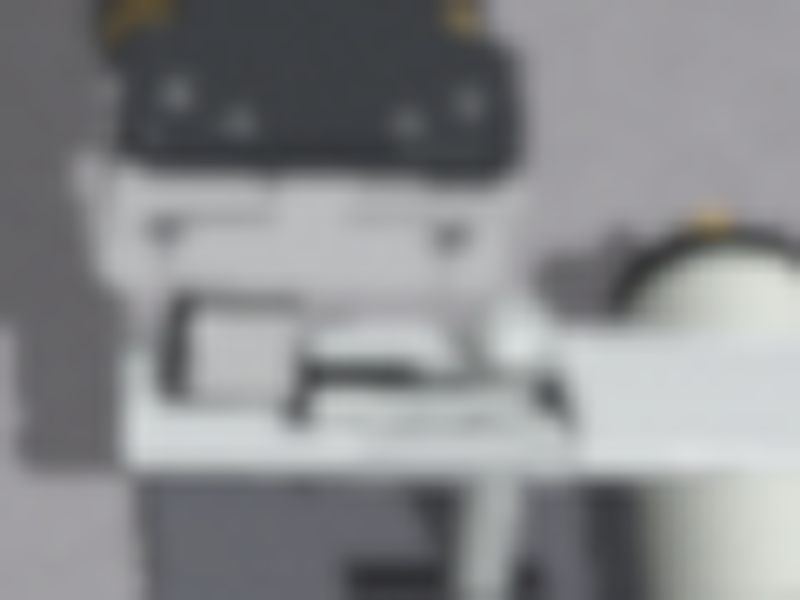

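The picture shows the clip level with the shank between its flares (post about 520,340, clip axis row about 378). Fz = 18 N together with a 0.02 rad tool tilt suggests the tips are being dug into the bar. I'll back off, raise 3 mm (still below the head) and push again, logging the real travel and moment.

```bash
cat >>push.py <<'E'
def push2(p0,s,smax,ds,f0,stop,rot=None):
    log=[]
    while s<smax:
        s+=ds; r.move_l(p0+ax*s,rot=rot,vel=.02); f=F()-f0; e=np.array(T.current_ee_pos())
        log.append([round(float(v),1) for v in (s*1e3,(e-p0)@ax*1e3,-f@ax,f[1],f[2],(e-p0)[2]*1e3)]+[round(float(T.current_torque()[1]),2)])
        if stop(log): break
    for l in log: print(l)
    return log
E
python3 - <<'E'
from push import *
d=np.load("p0.npy"); p0=d[:3]; q=down(YAW+np.pi/2)
r.move_l(p0+ax*.032,rot=q,vel=.06)
up=np.array([0,0,.003]); r.move_l(p0+up+ax*.034,rot=q,vel=.03); f0=F(); print(f0.round(1),np.round(T.current_torque(),2),T.current_opening())
push2(p0+up,.034,.055,.001,f0,lambda L:L[-1][2]>14 or (len(L)>6 and max(l[2] for l in L)>6 and L[-1][2]<4))
print(T.current_t())
E
```

```text
[-0.   0.3 -0.7] [ 0.06 -0.17 -0.02] 0.013545826543498899
[35.0, 35.1, -0.1, -0.3, 0.8, -0.1, -0.03]
[36.0, 36.1, -0.3, -0.1, 0.4, -0.0, -0.11]
[37.0, 37.0, -0.4, -0.1, -0.4, 0.0, -0.14]
[38.0, 37.5, 1.9, 0.3, 0.8, -0.2, 0.17]
[39.0, 37.9, 2.8, -0.5, -0.4, -0.3, 0.51]
[40.0, 38.5, 5.3, -0.2, 0.6, -0.5, 0.88]
[41.0, 38.9, 6.2, -0.7, 0.2, -0.7, 0.99]
[42.0, 39.1, 7.8, -0.6, 0.7, -0.7, 1.34]
[43.0, 39.5, 6.4, 0.6, 0.3, -1.1, 1.39]
[44.0, 39.6, 7.9, -0.1, 0.3, -1.1, 1.62]
[45.0, 40.3, 7.7, -0.2, -1.0, -1.5, 1.66]
[46.0, 40.4, 10.1, -0.9, 0.2, -1.6, 1.86]
[47.0, 40.7, 9.8, 0.3, -1.4, -1.9, 1.98]
[48.0, 40.8, 11.1, -0.9, 0.7, -1.9, 2.3]
[49.0, 42.0, 10.6, 1.0, -0.8, -2.2, 2.09]
[50.0, 47.0, 3.8, 0.5, -0.2, -1.2, 0.78]
39.1083
```

It snapped through the throat (peak 11 N, then down to 3.8 N). Next I feel for the nose.

```bash
python3 - <<'E'
from push import *
d=np.load("p0.npy"); p0=d[:3]+[0,0,.003]; f0=np.array([0,.3,-.7])
L=push2(p0,.050,.066,.0005,f0,lambda L:L[-1][2]>7.5 or (len(L)>1 and min(L[-1][2],L[-2][2])>6.5),rot=down(YAW+np.pi/2))
r.hold(.3); print((F()-f0).round(1),T.current_t())
E
```

```text
[50.5, 51.1, 1.9, -0.6, -2.8, -0.1, 0.34]
[51.0, 51.1, 1.7, 0.0, -2.1, -0.0, 0.44]
[51.5, 51.2, 2.8, -0.6, -2.5, -0.1, 0.62]
[52.0, 51.2, 5.0, -0.5, -0.8, -0.1, 0.92]
[52.5, 51.3, 6.5, -0.8, 0.4, -0.1, 1.07]
[53.0, 51.3, 6.8, -0.4, 0.6, -0.1, 1.18]
[53.5, 51.3, 6.9, -0.7, 2.0, -0.1, 1.34]
[-7.8 -0.9  1.7] 41.1583
```

The nose bears: travel is stuck at 51.3 mm (14 mm after first contact, as expected) and the force has risen to about 7 N. I'll ease off, set the clip down on the bar, release and check.

```bash
python3 - <<'E'
from push import *
d=np.load("p0.npy"); p0=d[:3]; q=down(YAW+np.pi/2)
r.move_l(p0+[0,0,.003]+ax*.0513,rot=q,vel=.02)
print(r.move_l(p0+[0,0,-.0003]+ax*.0513,rot=q,vel=.01,guard=4), (np.array(T.current_ee_pos())-p0)[2],F().round(1))
gripper_to(.04); print(T.current_opening(),F().round(1))
e=np.array(T.current_ee_pos()); print(r.move_l(e+[0,0,.10],vel=.12,guard=8))
r.move_l(e+[-.2*.9,0,.16],vel=.25)
print(F().round(1),T.current_t())
s=vision.snapshot("side");cv2.imwrite("pics/s12.png",s[:,:,::-1])
for c in ("side",):
  for n in("clip_grip","clip_pocket","nose","bar_tongue","post_nominal"): print(n,[np.round(np.linalg.inv(Rz)@(np.array(x["at"])-O),3).tolist()+[round(x["score"],2)] for x in models.mark_of(n,c)][:3])
  t=vision.snapshot("top");
a=cv2.resize(s[180:240,285:365,::-1],(800,600),interpolation=cv2.INTER_CUBIC);b=cv2.resize(t[125:215,240:360,::-1],(400,300),interpolation=cv2.INTER_CUBIC)
a[300:,400:]=b; cv2.imwrite("pics/m12.png",a)
E
```

```text
True 0.0024612151797762938 [ 0.6 -0.6  1. ]
0.04004933167242426 [-0.8  0.1 -0.5]
False
[ 1.3 -1.1 -0.5] 44.125
clip_grip [[0.069, 0.001, 0.054, 0.6], [-0.035, 0.001, 0.067, 0.56], [-0.079, -0.004, 0.083, 0.54]]
clip_pocket [[-0.27, -0.455, 0.002, 0.53], [-0.036, -0.001, 0.064, 0.49]]
nose []
bar_tongue [[-0.363, -0.237, 0.06, 0.93], [-0.089, 0.002, 0.061, 0.84], [-0.515, 0.263, 0.062, 0.63]]
post_nominal [[-0.466, 0.259, 0.057, 0.79], [-0.042, -0.003, 0.059, 0.76], [-0.318, -0.219, 0.063, 0.73]]
```

View pics/m12.png

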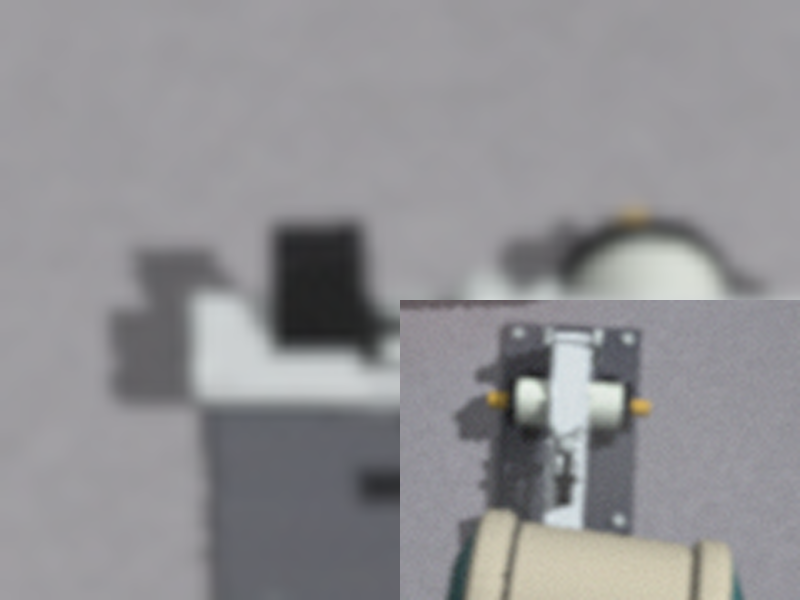

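```bash
python3 -c "
from h import *
print(T.current_wrist_force(),T.current_t()); r.sign_off()"
```

```text
[ 0.02878686  0.58940554 -0.06817756] 44.475
the job is handed in; nothing more can be done
```

The bar is down with the post through its slot, and the clip is home on the post. I handed the job in at 44.5 s, and it reports no verdict.

**Bar:** My first pass left it about 0.06 rad up, because the closed fingertips end only about 2.5 mm ahead of the TCP instead of the documented 25 mm. Probes on the bar and the table agreed on this. I corrected for it and pressed the bar onto its stop with 8 N.

**Clip:**
- **First push:** it jammed at up to 21 N on the wrist, with the tips dug into the bar and the nose still clear of the post. I backed off and raised the clip 3 mm.
- **Second push:** it passed the throat at about 11 N and dropped to about 2–4 N. It then stopped dead 14 mm after first contact, with 7–8 N on the nose.
- **Setting down:** I eased off, but the guard tripped after about 0.5 mm of the 3 mm lowering. The clip may therefore have been a couple of millimetres above the bar when I released it.

**Last checks:**
- **Clip and bar:** the final picture shows the grip upright on the tongue, on the free-end side. The network marks put the bar at 61 mm (down). The pocket is about 6 mm along and 2 mm across from the nominal post.
- **Robot:** it was clear of everything, with wrist force about 0.
- **Not confirmed:** the nose was not found in that picture and the camera view of the pocket was partly covered. The legs' grip is inferred from the force trace. I did not re-measure the bystanders; no contact with them was planned or noticed.

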